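# Carry the gear carrier over the rail stops and lock it home on the line rail

### The job

Move the blue-gripped carrier with its helical gear from the delivery rail to the line rail: lift it over the stop pins at the rail ends, ease it down so that it hangs on the line rail, then slide it along that rail and press it against the red spring buffer until both brass catch arms have snapped shut behind it, and let go. Work gently by feel: never press the buffer with more than 18 N nor any rail with more than 35 N, and leave the yellow-gripped carrier and the parts lying around where they are.

Things in the scene. Friction and masses are not known exactly. Their poses are not given: they have to be found in the camera images.
- carrier_grip (a point): centre of the blue grip block (26 x 26 x 46 mm high) on top of the carrier to be moved; x axis along the rail in the direction of travel, z up. Seated on a rail, the rail's axis is 45 mm below this point and the stirrup's flat top 22 mm below it; the hanging gear, 62 mm across, reaches down to 137 mm below it.
- carrier: the same carrier (0.4 to 0.65 kg): a closed aluminium stirrup round the rail, 30 mm long along it, 42 mm wide; origin on the rail axis when seated. Its white V saddle rides on top of the bar and centres itself. Inside there is 8 mm free on each side of the bar and 26 mm below it: round a rail it can be lifted 26 mm at most, and it comes off only past the rail's free end.
- delivery_rail: round bar 16 mm thick, axis 200 mm above the table, on a blue post. Origin on the table straight below the stop pin at its free end; x along the rail in the direction of travel. Bar from x = -335 mm to a rounded tip at x = +8 mm; the pin (8 mm thick) stands 12 mm above the bar at x = 0: lift a saddle 15 mm or more to clear it. Not quite in line with the line rail.
- line_rail: the next rail: same bar, same height, on an aluminium post. Origin on the table straight below the stop pin (the same, 12 mm high) at its entry end; x along the rail in the direction of travel; rounded tip at x = -8 mm, bar up to x = 275 mm. The pins of the two rails are 60 to 80 mm apart.
- home_range (a point): point on the line rail's axis 185 mm past its pin: the middle of the 40 mm over which the home stop's red buffer face may stand (165 to 205 mm past the pin; it is reset by hand and not measured). The buffer meets the stirrup, gives way along the rail (2 N, then 2 N more per mm) and is solid after 4.2 mm. Behind it: a 66 mm wide clamp, top 16 mm above the rail's axis.
- catch_mouth (a point): point on the line rail's axis 119 mm past its pin, the nearest that the catch can begin. The home stop's two brass sprung arms, one each side of the rail, begin 46 mm before the buffer's face; the stirrup spreads them by 4 mm (about 3 N on top of 1 to 4 N of rubbing, more if pressed on the rail) and they snap shut behind it when the buffer is 2.5 mm in (7 N on the buffer).
- waiting_carrier_grip (a point): centre of the yellow grip block of the second, waiting carrier on the delivery rail, 110 to 220 mm behind the first; same shape, a dark flanged hub hangs below; to be left alone.
- helical_gear: loose dark helical gear lying flat, 68 mm across, 24 mm high; origin under its centre.
- pinion_housing: loose grey cast iron pinion housing, flange 90 x 70 mm, 70 mm high; origin under its centre.
- hex_bolt: loose yellow zinc-plated bolt standing on its head, 55 mm high; origin under its centre.
- ball_bearing: loose ball bearing lying flat, 52 mm across, 15 mm high, blue shield; origin under its centre.
Mind the look-alikes: they are no part of the job. What is shaped like the carrier but orange is not meant.

How it is judged (in metres and radians):
On the way, in this order (a step that is already met when the one before it is completed fails the run):
1. the carrier has been lifted over the stop pin and is clear of the delivery rail (x of carrier_grip in the frame of delivery_rail above 0.02 m and contact force between carrier and delivery_rail below 0.2 N), for 0.05 s.
2. it hangs on the line rail past the stop pin and has not yet reached its home place (x of carrier_grip in the frame of line_rail between 0.018 and 0.135 m and z of carrier_grip in the frame of line_rail below 0.2475 m and contact force between carrier and line_rail above 1 N), for 0.1 s.
At the end, for the whole second after the job is handed in: the blue-gripped carrier hangs upright (within 0.08 rad) with its saddle seated on the line rail (within 2.5 mm in height), stands against the buffer with the buffer pressed in (more than 2.5 N), both catch arms are shut behind it (within 1.5 mm), and it is released and at rest (x of carrier_grip in the frame of line_rail above 0.145 m and contact force between carrier and buffer_c0 above 2.5 N and y of catch_left_c0 in the frame of line_rail below 0.022 m and y of catch_right_c0 in the frame of line_rail above -0.022 m and z of carrier_grip in the frame of line_rail between 0.2425 and 0.2475 m and angle between carrier_grip's own z axis and vertical below 0.08 rad and angle between the x axis of carrier and the x axis of line_rail, either way round below 0.08 rad and linear speed of carrier below 0.01 m/s and contact force between the fingers and carrier below 0.05 N); the robot touches nothing.
It fails at once if the buffer is pressed harder than 18 N (contact force between carrier and buffer_c0 above 18 N).
It fails at once if the carrier is forced, dropped or knocked against a rail or its stop pin with more than 35 N (contact force between carrier and delivery_rail above 35 N or contact force between carrier and line_rail above 35 N).
It fails at once if the waiting carrier or another part is disturbed (moved by more than 15 mm) (distance of any of waiting_carrier_grip, helical_gear, pinion_housing, hex_bolt, ball_bearing from where it was at the start of the episode above 0.015 m).
It also fails if it takes over 67 s, if anything falls off the work surface, if the arm or the gripper's body presses on something with over 40 N, if the wrist force passes 120 N, or if a joint passes its speed limit or range.

### The arm

A 6-joint arm with a two-finger parallel gripper is mounted at the origin on the work surface. World frame = base frame: x ahead of the robot, y to its left, z up, the work surface at z = 0. Lengths are in mm, angles in degrees, forces in N, time in s.
With the tool pointing down it reaches from about 300 to 850 mm from the base axis. Payload 4.2 kg.
Tool frame: the origin (TCP) lies midway between the tips of the shut fingers; the grasp point (between the pads) lies 19 mm behind it (env.tcp_to_grasp is the distance from the TCP to the grasp point, in mm); z points along the fingers, x is the direction in which the jaws open and shut, and the axes are right-handed (so a half turn about z gives the same grasp; the last joint's range is limited). The gripper opens to 91 mm and grips with 3 to 60 N. Pads are 32 mm wide; open, the fingers measure 118 mm over their backs; the gripper's body (76 mm by 178 mm) begins 60 mm behind the grasp point.
Start: joints at [-77.407, 18.312, 89.639, -0, 72.044, -1.146], TCP at [136.569, -558.562, 213.976] pointing down, gripper open.
Joint ranges: [-177.97, 177.97], [-48.28, 115.42], [12.27, 149.76], [-77.06, 257.06], [2.81, 150.46], [-146.56, 146.56]. Speed limits (degrees/s): [147.25, 147.25, 180, 180, 180, 180].

### API

Orientations are given as [roll, pitch, yaw] about the fixed x, y, z axes, in that order (R = Rz(yaw) Ry(pitch) Rx(roll)).
In Python, from workcell import env gives the robot as it stands.
- The arm moves only by the tool drive_tool, never from a script. Its argument "motion" is a list of rows, each a list of 2 entries, a list of its own where there are three numbers: the shift along the world's x, y, z in m, then the turn, a rotation vector about the world's x, y, z in rad. In form: [[[dx, dy, dz], [wx, wy, wz]], ...]. A call has exactly 10 rows; each row shifts and turns the commanded pose from where the row before left it; what a row does not reach is not made up. A row lasts 1/12 s, in which the tool goes at most 41.7 mm and 7.16 degrees, less where a joint would pass 70% of its speed; a pose out of reach is approached as far as the arm can. A call is refused whole if a number of a shift passes 0.0417 or a number of a turn 0.125, either way. A call with a gripper value outside its range is refused whole. "claw" is the opening, from 0 (shut) to 1 (fully open), set as the call begins (left out, the last holds). The fingers move at their own pace and stop on an object; "force" is the grip in N (left out, the last holds). Time passes only in rows, so rows that do not move let the fingers close, or fill a call up. It gives the time, the measured TCP pose, the force and the opening at its end, in the units of the state.
- env.state(): the state, without advancing time (a new reading comes with each control period).
- env.grab_frame(name): name is "scene" or "side" or "wrist"; returns the picture (400x640x3 uint8, red, green, blue); there is no depth.
- env.camera_params(name): a dict with "fov_y" (degrees; the focal length in pixels is half the picture's height over the tangent of half this angle, whatever the lens; pixels are square), "cx", "cy" (the principal point, pixels), "pose" (4x4, takes a point from camera to world coordinates). Camera axes: x right, y down, z forward; pixel columns grow to the right and rows downward; lengths in mm; the calibration is good to about 2 mm. A picture is of the moment at which its call begins: read the wrist's pose just before it. camera_params takes no time and is no camera call; for the wrist camera it gives the pose at the moment of the call.
- env.job_done(): hands the job in, once; it reports no verdict.
The state is a dict: "time_s": time; "qpos": joint angles; "qvel": joint speeds; "effort": joint torques, N m; "ee_pos": TCP position; "ee_rot": TCP orientation; "force": force on the tool from outside, world axes, zero at the start; "torque": the same for the moment, N m; "gripper_width": finger opening in mm.
Only numpy, scipy, OpenCV 4.12 (cv2) and the standard library are available. Lean on these libraries where they do the work, as an engineer would, in place of code of your own. Each camera call takes 0.05 s, during which the arm holds its last target.

## Working session

There is one attempt and no reset: what is moved stays moved. The work goes in short steps, Python scripts to look and compute and a tool call to move; the robot and the scene stay as the last step left them, time stands still between calls to the robot, and variables do not carry over. Pictures are saved under pics/ and viewed, and the job is handed in when it is done.

Besides the shell and the picture viewer there is one more tool, called after "Emit:" as name([rows], argument=value, ...), one row to a line, values as JSON. drive_tool: Moves the arm, as the interface text tells. Its arguments: {"type":"object","properties":{"motion":{"type":"array","items":{"type":"array"}},"claw":{"type":"number"},"force":{"type":"number"}},"required":["motion"]}

```bash
ls; mkdir -p pics
python3 - <<'E'
from workcell import env
import cv2
for n in ["scene","side","wrist"]:
    p=env.camera_params(n); print(n,p)
    im=env.grab_frame(n); cv2.imwrite(f"pics/a_{n}.png",im[:,:,::-1])
print(env.state())
E
```

```text
pics
scene {'fov_y': 57.04326103285659, 'cx': 318.8830573004641, 'cy': 200.45119780800837, 'pose': array([[ 2.53101733e-01,  6.17812137e-01, -7.44478124e-01,
         1.07717451e+03],
       [ 9.67323711e-01, -1.49698458e-01,  2.04634332e-01,
        -4.54545348e+00],
       [ 1.49783469e-02, -7.71944645e-01, -6.35513268e-01,
         6.29940885e+02],
       [ 0.00000000e+00,  0.00000000e+00,  0.00000000e+00,
         1.00000000e+00]])}
side {'fov_y': 57.796797267503415, 'cx': 315.52470587459817, 'cy': 203.76824414495346, 'pose': array([[ 8.33817258e-01, -3.77132520e-01,  4.03137498e-01,
         2.46935577e+02],
       [-5.51964072e-01, -5.81708499e-01,  5.97453668e-01,
        -2.96000902e+02],
       [ 9.18930157e-03, -7.20684594e-01, -6.93202187e-01,
         6.37936094e+02],
       [ 0.00000000e+00,  0.00000000e+00,  0.00000000e+00,
         1.00000000e+00]])}
wrist {'fov_y': 58.91952057024278, 'cx': 316.03395288030083, 'cy': 200.73546991757857, 'pose': array([[ 2.38225367e-01, -9.31315411e-01, -2.75500055e-01,
         2.15175798e+02],
       [-9.71208814e-01, -2.28864144e-01, 
[... 169 characters left out ...]
  0.00000000e+00,
         1.00000000e+00]])}
{'time_s': 0.15, 'qpos': array([-7.74059987e+01,  1.83420074e+01,  8.96901244e+01, -1.37564134e-03,
        7.20447095e+01, -1.14805837e+00]), 'qvel': array([-0.01200489, -0.06591915, -0.21890741,  0.06930458, -0.05997025,
        0.18679158]), 'effort': array([ 3.66477898e-04, -4.12775159e+01, -2.32155401e+01,  7.27288448e-02,
        4.33472253e-02, -9.33638216e-05]), 'ee_pos': array([ 136.48042263, -558.17153057,  213.3271813 ]), 'ee_rot': array([-1.79999768e+02,  7.68520588e-02, -7.62575152e+01]), 'force': array([-0.04298531,  0.31735792, -0.34717703]), 'torque': array([0.01076444, 0.00055768, 0.0155143 ]), 'gripper_width': 91.36341233015409}
```

View pics/a_scene.png

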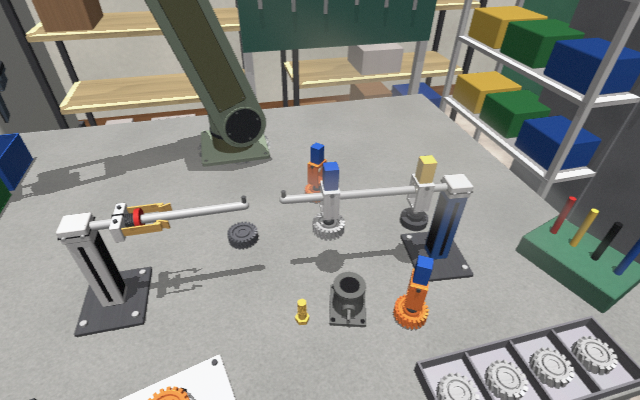

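View pics/a_side.png

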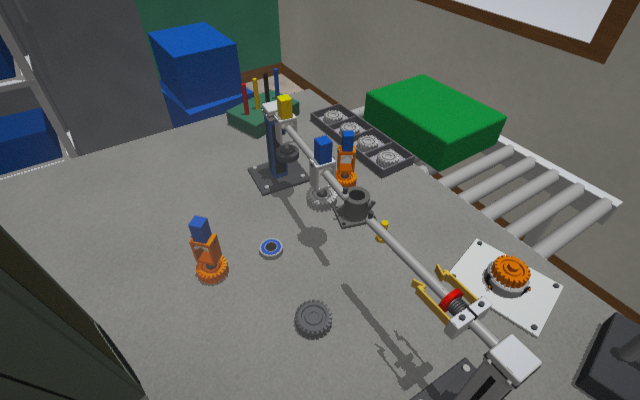

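View pics/a_wrist.png

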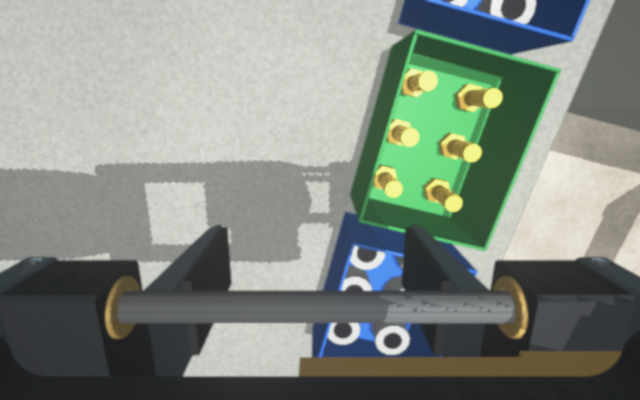

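The scene view shows the blue carrier's grip at about (331,175), the delivery pin at (283,195), the line pin at (245,202), the buffer at (137,218) and the yellow grip at (427,170). Travel is towards -y. I'll enlarge the crops to read pixels.

Run:
```python
import cv2
a=cv2.imread("pics/a_scene.png"); b=cv2.imread("pics/a_side.png")
cv2.imwrite("pics/s1.png",cv2.resize(a[140:260,270:470],None,fx=4,fy=4,interpolation=cv2.INTER_CUBIC))
cv2.imwrite("pics/s2.png",cv2.resize(a[180:260,60:260],None,fx=4,fy=4,interpolation=cv2.INTER_CUBIC))
cv2.imwrite("pics/s3.png",cv2.resize(b[90:230,250:410],None,fx=4,fy=4,interpolation=cv2.INTER_CUBIC))
cv2.imwrite("pics/s4.png",cv2.resize(b[200:350,360:550],None,fx=4,fy=4,interpolation=cv2.INTER_CUBIC))
```

```text
(no output)
```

View pics/s1.png

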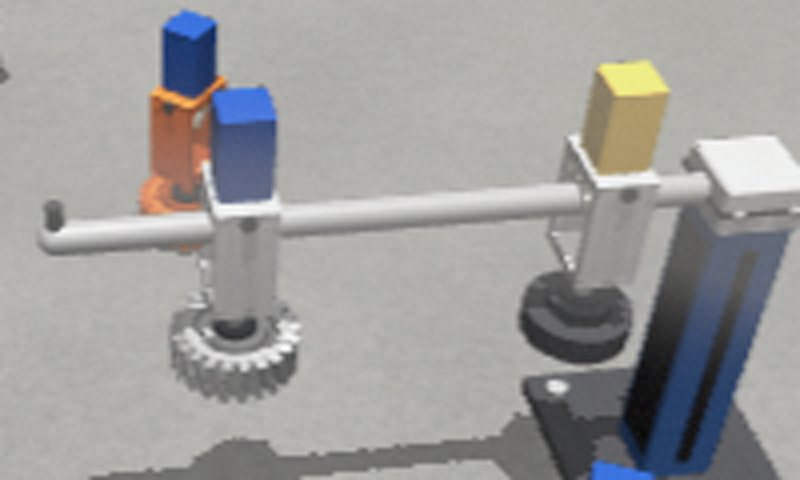

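View pics/s2.png

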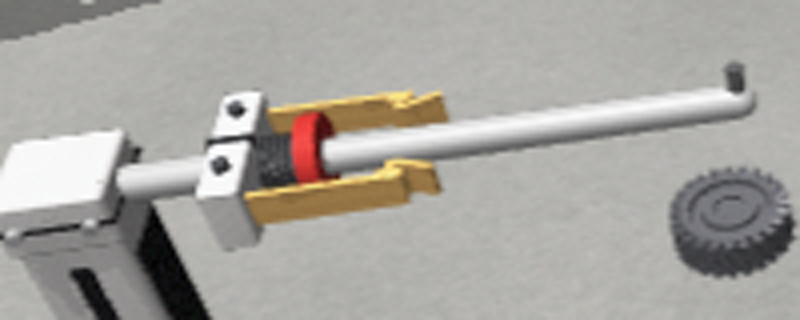

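View pics/s3.png

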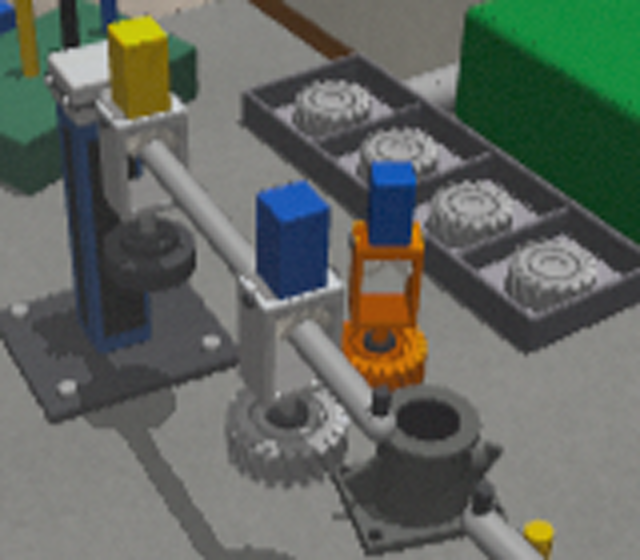

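View pics/s4.png

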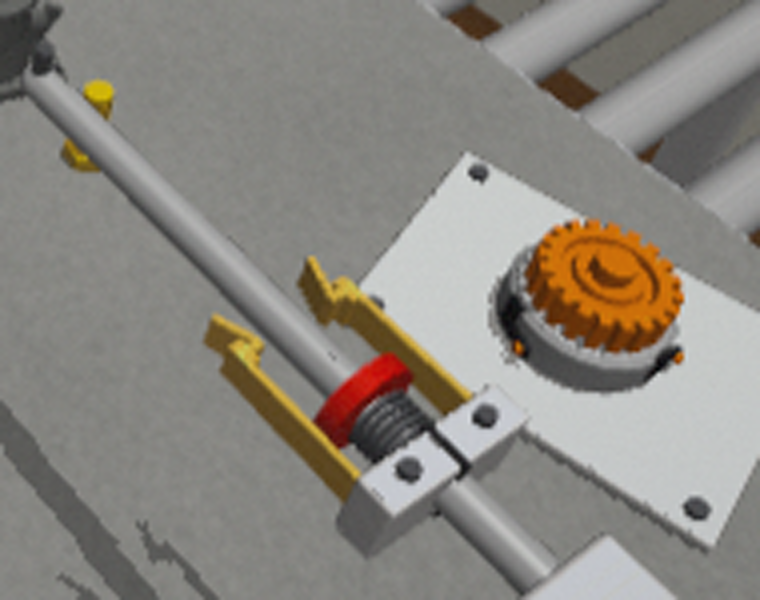

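```bash
cat > h.py <<'E'
import numpy as np, cv2
from workcell import env
def K(p): f=200/np.tan(np.radians(p["fov_y"]/2)); return f
def proj(p,P):
    P=np.atleast_2d(P).astype(float); T=np.linalg.inv(p["pose"]); c=P@T[:3,:3].T+T[:3,3]; f=K(p)
    return np.c_[p["cx"]+f*c[:,0]/c[:,2],p["cy"]+f*c[:,1]/c[:,2]]
def ray(p,uv):
    f=K(p); d=np.array([(uv[0]-p["cx"])/f,(uv[1]-p["cy"])/f,1]); return p["pose"][:3,3],p["pose"][:3,:3]@d
def atz(p,uv,z):
    o,d=ray(p,uv); return o+d*(z-o[2])/d[2]
def tri(obs):
    A=np.zeros((3,3));b=np.zeros(3)
    for p,uv in obs:
        o,d=ray(p,uv); d=d/np.linalg.norm(d); M=np.eye(3)-np.outer(d,d); A+=M;b+=M@o
    return np.linalg.solve(A,b)
E
python3 - <<'E'
from h import *
S=env.camera_params("scene");D=env.camera_params("side")
def s1(x,y): return (270+(x+.5)/4-.5,140+(y+.5)/4-.5)
def s2(x,y): return (60+(x+.5)/4-.5,180+(y+.5)/4-.5)
def s3(x,y): return (250+(x+.5)/4-.5,90+(y+.5)/4-.5)
def s4(x,y): return (360+(x+.5)/4-.5,200+(y+.5)/4-.5)
for n,a,b,z in [("dpin",s1(53,204),s3(380,391),220),("lpin",s2(735,66),s4(43,50),220),("grip",s1(246,105),s3(292,202),268),("yel",s1(632,77),s3(138,35),268)]:
    print(n,tri([(S,a),(D,b)]).round(1),atz(S,a,z).round(1),atz(D,b,z).round(1))
# bar mids by scanning brightness
a=cv2.imread("pics/a_scene.png",0).astype(float)
for c in [296,306,312,350,380,400,150,165,180,200,220,235]:
    col=a[:,c]; r=slice(175,235); print(c,col[180:228].astype(int))
E
```

```text
dpin [555.3  71.  220.4] [554.6  71.3 220. ] [555.5  71.  220. ]
lpin [5.542e+02 1.000e-01 2.199e+02] [553.8   0.6 220. ] [554.1  -0.7 220. ]
grip [565.5 156.6 266.8] [566.2 156.9 268. ] [564.2 153.9 268. ]
yel [585.6 331.9 266.7] [585.1 333.1 268. ] [583.4 326.1 268. ]
296 [177 176 176 178 176 174 175 175 175 176 173 173 171 175 181 219 238 235
 205 185 154 126 110 168 174 178 179 181 179 178 180 178 177 177 175 176
 174 175 178 179 180 174 176 178 174 174 175 176]
306 [179 177 177 177 175 171 161 165 164 164 161 155 135 143 212 229 235 210
 191 163 133 114 144 178 176 177 179 179 177 178 176 180 182 181 180 180
 179 178 179 178 181 177 178 176 176 175 178 174]
312 [122 124 124 121 126 140 136 130 130 127 138 128 161 193 218 236 227 202
 178 148 120 107 125 178 177 178 177 177 175 180 180 182 182 179 178 179
 180 179 179 172 167 149 148 149 143 147 142 153]
350 [177 175 173 172 171 176 178 176 175 177 192 216 229 219 198 177 150 129
 132 174 178 182 177 177 176 173 177 176 178 176 174 176 177 177 179 178
 176 181 178 180 181 182 177 176 177 179 179 180]
380 [179 178 178 179 177 176 
[... 870 characters left out ...]
79 179 180 180 180 179 187 224 241 244 221 201 163
 131 102 123 174 175 177 179 180 180 177 176 179]
200 [176 176 176 175 178 174 177 178 176 176 178 179 177 176 182 176 179 180
 181 182 179 179 179 178 183 178 172 222 232 246 231 208 174 139 109 110
 178 179 178 178 178 182 179 179 175 180 183 179]
220 [172 172 170 170 172 174 171 170 170 171 175 174 174 176 173 173 173 180
 178 174 178 179 179 179 213 226 247 241 212 184 150 114  99 168 177 175
 178 180 180 182 180 176 176 181 180 178 178 179]
235 [168 168 171 173 174 171 172 173 171 171 170 169 171 171 172 172 177 177
 176 172 175 175 210 225 246 238 210 182 146 114  99 178 176 178 181 180
 178 177 177 180 180 177 175 157 101 113 119  86]
```

Run:
```python
from h import *
S=env.camera_params("scene");D=env.camera_params("side")
for n,pts in [("del",[(296,198.5),(306,197.8),(350,194.1),(380,192),(400,190.6)]),("line",[(150,217.5),(165,215.4),(180,214),(200,211),(220,208.1),(235,206)])]:
    W=np.array([atz(S,p,200) for p in pts]); print(W.round(1).tolist())
    k=np.polyfit(W[:,1],W[:,0],1); print(n,k, "yaw dev",np.degrees(np.arctan(k[0])))
b=cv2.imread("pics/a_side.png",0).astype(float)
for r in [228,240,250,260,270,280]: 
    x0=int(370+ (r-215)*1.02); print(r,x0,b[r,x0-15:x0+32].astype(int))
for r in [140,150,155,180,185,188]:
    x0=int(330+(r-180)*1.0);print(r,x0,b[r,x0-20:x0+25].astype(int))
```

```text
[[558.1, 94.2, 200.0], [560.4, 112.6, 200.0], [569.1, 195.6, 200.0], [576.4, 253.1, 200.0], [581.4, 292.0, 200.0]]
del [1.16394539e-01 5.47022395e+02] yaw dev 6.639042169895074
[[549.7, -160.6, 200.0], [550.1, -136.1, 200.0], [552.4, -111.1, 200.0], [552.4, -77.3, 200.0], [552.8, -42.8, 200.0], [553.2, -16.5, 200.0]]
line [2.41605352e-02 5.53960627e+02] yaw dev 1.384027436912368
228 383 [138 134 126  79  79  97 111 127 135 140 155 165 172 170 165 159 139 100
  78 117 136 138 137 134 134 134 135 132 132 135 135 132 132 134 134 135
 132 132 133 133 134 134 133 134 133 131 132]
240 395 [109 109  85  72  79  96 113 127 133 140 154 164 172 172 168 160 149 133
 137 137 138 139 138 137 133 132 136 136 134 136 135 136 137 135 139 137
 135 134 130 126 133 133 131 130 132 131 130]
250 405 [139 136 102  68  81  98 113 127 135 141 153 166 174 174 169 161 151 139
 136 134 138 136 134 132 135 135 135 136 138 135 133 132 135 136 132 130
 130 131 135 136 134 131 131 131 129 134 133]
260 415 [139 131 102  71  80  97 113 128 133 140 152 164 172 178 170 163 154 145
 121 137 131 135 136 136 137 135 135 
[... 933 characters left out ...]
4 136 134 132
 131 132 126  84  93 116 131 141 156 167 168  55  43  42  38  42  42  51
  47  48  48  46  47  48  50  45  48]
180 330 [ 85  85  85  89  87  87  98  98 109 136 135 136 137 133 136 124  91  80
 104 123 135 145 158 168 168 163 153 115 129 124 126 121 114 105 108 113
 115 108 106 124 127 122 133 115 101]
185 335 [ 84  97  99 118 135 134 136 135 136 136 135 137 137 187 140  99  78 103
 119 134 144 158 166 168 166 159 120  80  71  72  76  72  72  74  66  60
  72  67  65  69  81 134 136 138 134]
188 338 [116 184 122 121 109 100 100  97  95  98 128 153 145 155 104  72  88 114
 127 138 150 163 169 168 160  65  75  78  75  70  95 103 101 100 102 101
 101 101 103 100 101 101 101 101 102]
```

Run:
```python
from h import *
D=env.camera_params("side");S=env.camera_params("scene")
for n,pts in [("del",[(298,140),(307,150),(331.3,180),(335.2,185)]),("line",[(389.5,240),(399.6,250),(409.8,260),(420.2,270),(430.2,280)])]:
    W=np.array([atz(D,p,200) for p in pts]); print(W.round(1).tolist())
    k=np.polyfit(W[:,1],W[:,0],1); print(n,k,np.degrees(np.arctan(k[0])))
def s2(x,y): return (60+(x+.5)/4-.5,180+(y+.5)/4-.5)
def s4(x,y): return (360+(x+.5)/4-.5,200+(y+.5)/4-.5)
# buffer face top edge (front face) z~?; red ring centre front, catch tips
for n,a,b in [("catchfar",s2(443,95),s4(213,322)),("catchnear",s2(437,165),s4(308,262))]:
    print(n,tri([(S,a),(D,b)]).round(1))
```

```text
[[578.5, 265.3, 200.0], [575.1, 224.3, 200.0], [561.8, 118.9, 200.0], [559.6, 103.3, 200.0]]
del [1.18814145e-01 5.47636562e+02] 6.775784054658253
[[554.2, -51.3, 200.0], [553.7, -75.0, 200.0], [553.3, -97.6, 200.0], [553.2, -119.4, 200.0], [552.6, -139.8, 200.0]]
line [1.66451952e-02 5.55030266e+02] 0.9536113680232289
catchfar [ 527.2 -127.7  206.3]
catchnear [ 574.8 -128.   206.7]
```

Emit:
drive_tool([
  [[0.01,0.017,0.025],[0,0,0.05]],
  [[0.02,0.034,0.025],[0,0,0.1]],
  [[0.02,0.034,0.025],[0,0,0.1]],
  [[0.02,0.034,0.025],[0,0,0.1]],
  [[0.02,0.034,0.01],[0,0,0.1]],
  [[0.02,0.034,0],[0,0,0.1]],
  [[0.02,0.034,0],[0,0,0.1]],
  [[0.02,0.034,0],[0,0,0.1]],
  [[0.02,0.034,0],[0,0,0.1]],
  [[0.02,0.034,0],[0,0,0.1]],
], claw=1)

```text
time_s: 0.98
ee_pos: [320.4, -244.7, 315.9]
ee_rot: [-180.0, -0.0, -21.6]
force: [1.5, -0.0, -0.4]
gripper_width: 91.1
```

Emit:
drive_tool([
  [[0.02,0.033,0],[0,0,0.026]],
  [[0.02,0.033,0],[0,0,0.026]],
  [[0.02,0.033,0],[0,0,0.026]],
  [[0.02,0.033,0],[0,0,0.026]],
  [[0.02,0.033,0],[0,0,0.026]],
  [[0.02,0.033,0],[0,0,0.026]],
  [[0.02,0.033,0],[0,0,0.026]],
  [[0.02,0.033,0],[0,0,0.026]],
  [[0.02,0.033,0],[0,0,0.026]],
  [[0.02,0.033,0],[0,0,0.026]],
])

```text
time_s: 1.82
ee_pos: [520.5, 85.4, 315.7]
ee_rot: [180.0, 0.0, -6.8]
force: [0.2, -0.5, 0.9]
gripper_width: 91.1
```

Emit:
drive_tool([
  [[0.018,0.025,0],[0,0,0]],
  [[0.013,0.015,0],[0,0,0]],
  [[0.004,0.008,0],[0,0,0]],
  [[0,0,0],[0,0,0]],
  [[0,0,0],[0,0,0]],
  [[0,0,0],[0,0,0]],
  [[0,0,0],[0,0,0]],
  [[0,0,0],[0,0,0]],
  [[0,0,0],[0,0,0]],
  [[0,0,0],[0,0,0]],
])

```text
time_s: 2.65
ee_pos: [554.9, 130.9, 316.2]
ee_rot: [-180.0, -0.0, -7.0]
force: [-0.2, -0.2, 0.1]
gripper_width: 91.0
```

Run:
```python
from h import *
s=env.state();p=env.camera_params("wrist");im=env.grab_frame("wrist");cv2.imwrite("pics/w1.png",im[:,:,::-1]);np.save("w1.npy",p["pose"])
print(s["ee_pos"],s["ee_rot"],s["force"],p["pose"].round(3))
for q in [(565.5,155.5,268),(555.2,71,220),(554.3,0,220)]: print(proj(p,q))
```

```text
[554.90428904 130.90718425 316.24689857] [-1.79991789e+02 -3.33856246e-02 -6.97738171e+00] [-0.16313552 -0.16318288  0.06610724] [[ 9.93000e-01 -1.16000e-01 -3.30000e-02  5.64846e+02]
 [-1.21000e-01 -9.52000e-01 -2.82000e-01  2.11381e+02]
 [ 2.00000e-03  2.84000e-01 -9.59000e-01  4.86051e+02]
 [ 0.00000e+00  0.00000e+00  0.00000e+00  1.00000e+00]]
[[327.091226   186.80164074]]
[[324.33351443 271.70438401]]
[[332.43353821 343.2343343 ]]
```

View pics/w1.png

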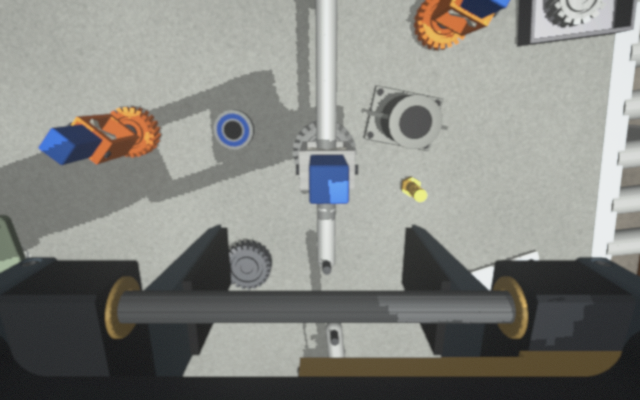

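Run:
```python
import cv2
a=cv2.imread("pics/w1.png")
cv2.imwrite("pics/w1c.png",cv2.resize(a[130:280,250:400],None,fx=4,fy=4,interpolation=cv2.INTER_CUBIC))
```

```text
(no output)
```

View pics/w1c.png

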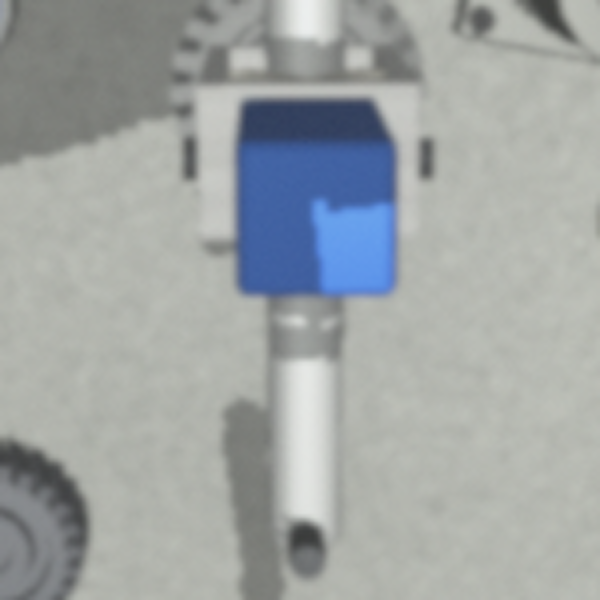

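Emit:
drive_tool([
  [[0.004,0.009,0],[0,0,0.002]],
  [[0.004,0.009,0],[0,0,0.002]],
  [[0.003,0.0075,-0.005],[0,0,0]],
  [[0,0,-0.014],[0,0,0]],
  [[0,0,-0.02],[0,0,0]],
  [[0,0,-0.02],[0,0,0]],
  [[0,0,-0.016],[0,0,0]],
  [[0,0,-0.008],[0,0,0]],
  [[0,0,-0.004],[0,0,0]],
  [[0,0,0],[0,0,0]],
])

```text
time_s: 3.53
ee_pos: [566.0, 157.4, 228.1]
ee_rot: [180.0, 0.1, -6.7]
force: [-0.4, -0.6, 0.1]
gripper_width: 91.5
```

Run:
```python
from h import *
s=env.state();p=env.camera_params("wrist");im=env.grab_frame("wrist");cv2.imwrite("pics/w2.png",im[:,:,::-1])
print(s["ee_pos"],s["ee_rot"],s["force"])
```

```text
[566.01914828 157.38171242 228.06127472] [ 1.79973819e+02  7.29251971e-02 -6.67475049e+00] [-0.42578901 -0.55455209  0.05673507]
```

View pics/w2.png

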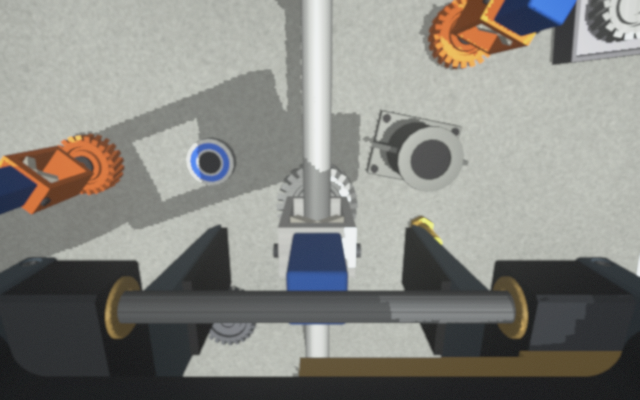

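The block sits at (317,290), centred between the fingers (228 to 404). I'm closing gently.

Emit:
drive_tool([
  [[0,0,0],[0,0,0]],
  [[0,0,0],[0,0,0]],
  [[0,0,0],[0,0,0]],
  [[0,0,0],[0,0,0]],
  [[0,0,0],[0,0,0]],
  [[0,0,0],[0,0,0]],
  [[0,0,0],[0,0,0]],
  [[0,0,0],[0,0,0]],
  [[0,0,0],[0,0,0]],
  [[0,0,0],[0,0,0]],
], claw=0, force=10)

```text
time_s: 4.42
ee_pos: [566.1, 156.9, 228.9]
ee_rot: [180.0, -0.0, -6.7]
force: [-0.8, -0.3, -0.4]
gripper_width: 27.6
```

Emit:
drive_tool([
  [[0,0,0],[0,0,0]],
  [[0,0,0],[0,0,0]],
  [[0,0,0],[0,0,0]],
  [[0,0,0],[0,0,0]],
  [[0,0,0],[0,0,0]],
  [[0,0,0],[0,0,0]],
  [[0,0,0.002],[0,0,0]],
  [[0,0,0.002],[0,0,0]],
  [[0,0,0.002],[0,0,0]],
  [[0,0,0],[0,0,0]],
], claw=0, force=40)

```text
time_s: 5.25
ee_pos: [565.9, 156.9, 234.6]
ee_rot: [180.0, 0.0, -6.7]
force: [0.2, -0.3, -6.4]
gripper_width: 25.8
```

Emit:
drive_tool([
  [[0,0,0.003],[0,0,0]],
  [[0,0,0.003],[0,0,0]],
  [[0,0,0.003],[0,0,0]],
  [[0,0,0.003],[0,0,0]],
  [[0,0,0.002],[0,0,0]],
  [[0,0,0],[0,0,0]],
  [[0,0,0],[0,0,0]],
  [[0,0,0],[0,0,0]],
  [[0,0,0],[0,0,0]],
  [[0,0,0],[0,0,0]],
])

```text
time_s: 6.08
ee_pos: [566.0, 156.9, 248.7]
ee_rot: [180.0, 0.0, -6.7]
force: [0.1, 0.6, -6.2]
gripper_width: 26.0
```

Run:
```python
from h import *
s=env.state()
print(s["ee_pos"],s["ee_rot"],s["force"],s["torque"])
im=env.grab_frame("side");a=im[:,:,::-1][90:240,250:410];cv2.imwrite("pics/c3.png",cv2.resize(a,None,fx=4,fy=4,interpolation=cv2.INTER_CUBIC))
im=env.grab_frame("scene");a=im[:,:,::-1][110:260,230:400];cv2.imwrite("pics/c4.png",cv2.resize(a,None,fx=4,fy=4,interpolation=cv2.INTER_CUBIC))
```

```text
[565.9978224  156.92528633 248.69221361] [ 1.79991300e+02  1.78979010e-02 -6.70248904e+00] [ 0.07001688  0.55689516 -6.20615803] [-0.00571355 -0.11256479 -0.02187359]
```

View pics/c3.png

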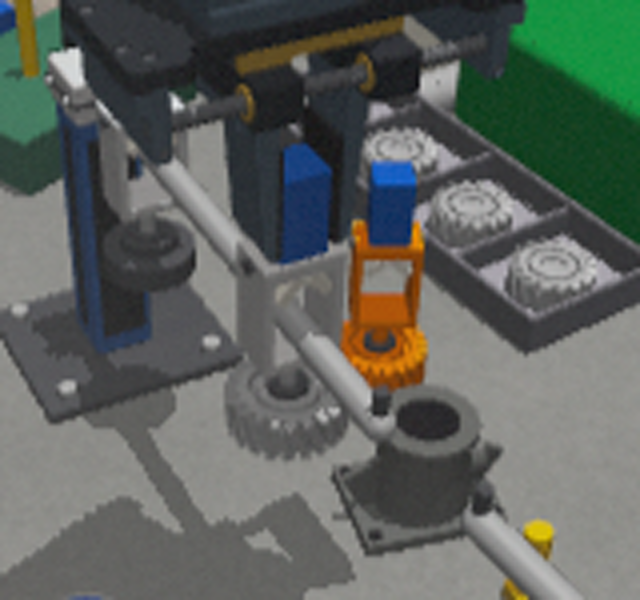

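View pics/c4.png

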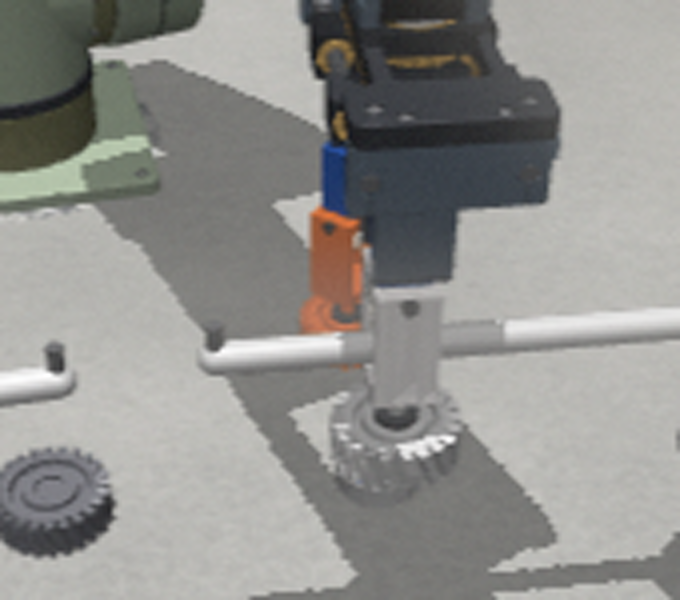

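Emit:
drive_tool([
  [[-0.0005,-0.004,0],[0,0,0]],
  [[-0.0009,-0.008,0],[0,0,0]],
  [[-0.0016,-0.014,0],[0,0,0]],
  [[-0.0019,-0.016,0],[0,0,0]],
  [[-0.0019,-0.016,0],[0,0,0]],
  [[-0.0019,-0.016,0],[0,0,0]],
  [[-0.0019,-0.016,0],[0,0,0]],
  [[-0.0016,-0.014,0],[0,0,0]],
  [[-0.0012,-0.01,0],[0,0,0]],
  [[-0.0007,-0.006,0],[0,0,0]],
])

```text
time_s: 7.02
ee_pos: [551.7, 35.0, 249.0]
ee_rot: [180.0, -0.0, -6.8]
force: [-0.3, 0.2, -5.4]
gripper_width: 26.0
```

Emit:
drive_tool([
  [[0,0,0],[0,0,0.02]],
  [[0,0,0],[0,0,0.02]],
  [[0,0,0],[0,0,0.02]],
  [[0,0,0],[0,0,0.02]],
  [[0,0,0],[0,0,0.017]],
  [[0,0,0],[0,0,0]],
  [[0,0,0],[0,0,0]],
  [[0,0,0],[0,0,0]],
  [[0,0,0],[0,0,0]],
  [[0,0,0],[0,0,0]],
])

```text
time_s: 7.85
ee_pos: [552.0, 37.0, 248.9]
ee_rot: [-180.0, -0.0, -1.1]
force: [0.7, -0.1, -5.6]
gripper_width: 26.0
```

Run:
```python
from h import *
s=env.state()
print(s["ee_pos"],s["ee_rot"],s["force"],s["torque"])
im=env.grab_frame("side");a=im[:,:,::-1][110:260,280:440];cv2.imwrite("pics/d3.png",cv2.resize(a,None,fx=4,fy=4,interpolation=cv2.INTER_CUBIC))
im=env.grab_frame("scene");a=im[:,:,::-1][110:260,190:360];cv2.imwrite("pics/d4.png",cv2.resize(a,None,fx=4,fy=4,interpolation=cv2.INTER_CUBIC))
p=env.camera_params("wrist");im=env.grab_frame("wrist");cv2.imwrite("pics/w4.png",im[:,:,::-1])
```

```text
[551.99558921  36.99807983 248.85426663] [-1.79998398e+02 -2.03306718e-03 -1.14412910e+00] [ 0.69571282 -0.05763479 -5.56849315] [-0.03305258 -0.09339379 -0.00680835]
```

View pics/d3.png

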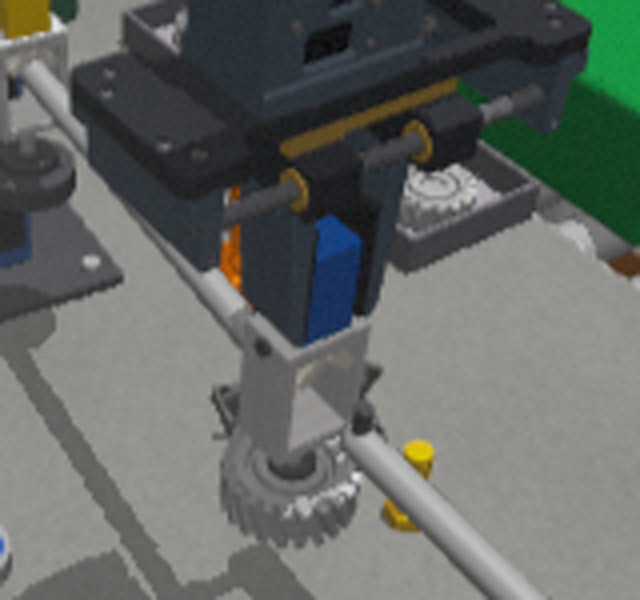

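View pics/d4.png

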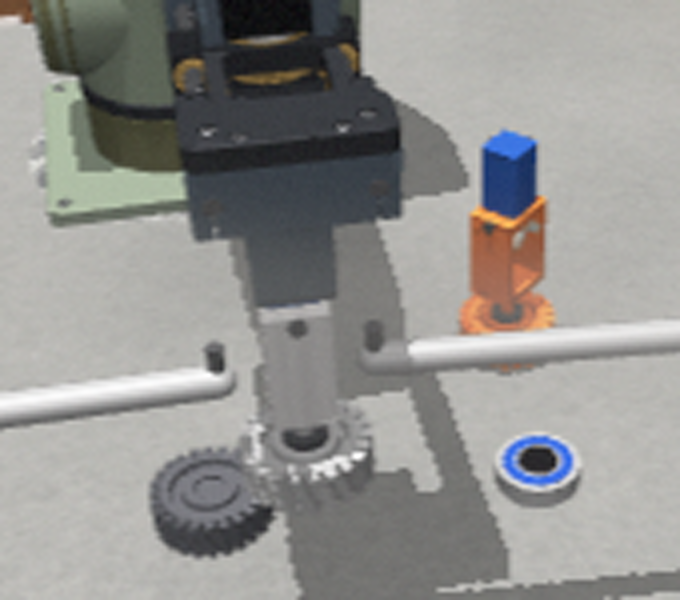

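View pics/w4.png

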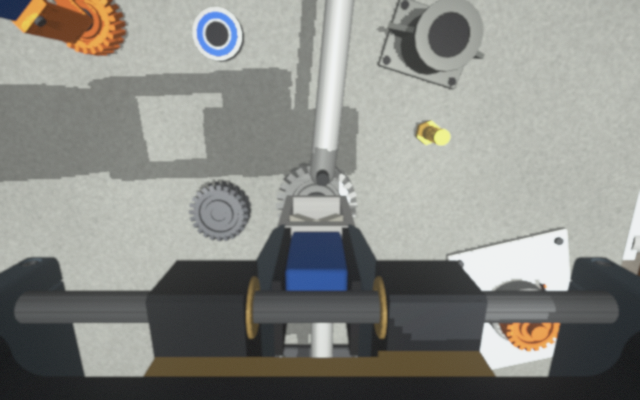

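Emit:
drive_tool([
  [[0.0012,0,0],[0,0,0]],
  [[0.0013,0,0],[0,0,0]],
  [[-0.0001,-0.005,0],[0,0,0]],
  [[-0.0002,-0.01,0],[0,0,0]],
  [[-0.0002,-0.012,0],[0,0,0]],
  [[-0.0002,-0.012,0],[0,0,0]],
  [[-0.0002,-0.012,0],[0,0,0]],
  [[-0.0002,-0.012,0],[0,0,0]],
  [[-0.0002,-0.012,0],[0,0,0]],
  [[-0.0002,-0.007,0],[0,0,0]],
])

```text
time_s: 8.83
ee_pos: [552.9, -47.3, 248.9]
ee_rot: [179.9, -0.0, -1.2]
force: [0.4, 0.1, -5.5]
gripper_width: 25.9
```

Run:
```python
from h import *
s=env.state()
print(s["ee_pos"],s["ee_rot"],s["force"],s["torque"])
im=env.grab_frame("side");a=im[:,:,::-1][130:290,300:500];cv2.imwrite("pics/e3.png",cv2.resize(a,None,fx=4,fy=3.75,interpolation=cv2.INTER_CUBIC))
im=env.grab_frame("scene");a=im[:,:,::-1][110:260,130:300];cv2.imwrite("pics/e4.png",cv2.resize(a,None,fx=4,fy=4,interpolation=cv2.INTER_CUBIC))
p=env.camera_params("wrist");im=env.grab_frame("wrist");cv2.imwrite("pics/w5.png",im[:,:,::-1])
```

```text
[552.89350803 -47.25695395 248.89933488] [ 1.79949258e+02 -7.40516223e-03 -1.22757148e+00] [ 0.38223065  0.13635366 -5.48662536] [ 0.00590448 -0.06720248 -0.02337485]
```

View pics/e3.png

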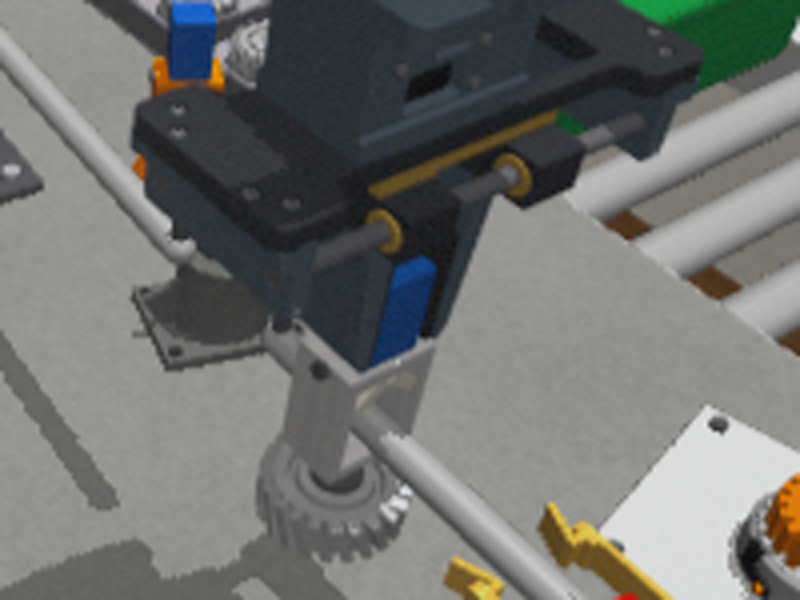

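View pics/e4.png

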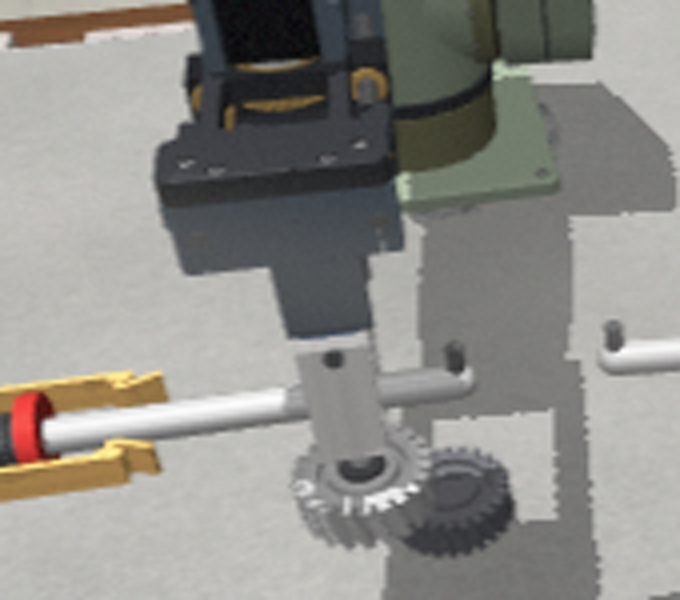

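View pics/w5.png

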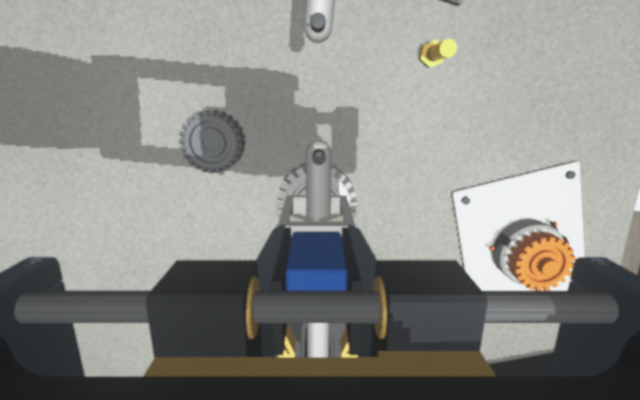

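Emit:
drive_tool([
  [[0.0003,0,-0.002],[0,0,0]],
  [[0.0003,0,-0.003],[0,0,0]],
  [[0,0,-0.003],[0,0,0]],
  [[0,0,-0.003],[0,0,0]],
  [[0,0,-0.003],[0,0,0]],
  [[0,0,-0.002],[0,0,0]],
  [[0,0,-0.001],[0,0,0]],
  [[0,0,-0.001],[0,0,0]],
  [[0,0,0],[0,0,0]],
  [[0,0,0],[0,0,0]],
])

```text
time_s: 9.82
ee_pos: [553.7, -45.1, 231.0]
ee_rot: [180.0, -0.0, -1.1]
force: [-0.6, 0.7, -6.0]
gripper_width: 25.7
```

Emit:
drive_tool([
  [[0,0,-0.0005],[0,0,0]],
  [[0,0,-0.0005],[0,0,0]],
  [[0,0,-0.0005],[0,0,0]],
  [[0,0,0],[0,0,0]],
  [[0,0,0],[0,0,0]],
  [[0,0,0],[0,0,0]],
  [[0,0,0],[0,0,0]],
  [[0,0,0],[0,0,0]],
  [[0,0,0],[0,0,0]],
  [[0,0,0],[0,0,0]],
])

```text
time_s: 10.65
ee_pos: [553.7, -45.1, 229.5]
ee_rot: [180.0, -0.0, -1.1]
force: [0.4, 0.4, -5.3]
gripper_width: 25.5
```

Emit:
drive_tool([
  [[0,0,-0.0005],[0,0,0]],
  [[0,0,0],[0,0,0]],
  [[0,0,-0.0005],[0,0,0]],
  [[0,0,0],[0,0,0]],
  [[0,0,0],[0,0,0]],
  [[0,0,0],[0,0,0]],
  [[0,0,0],[0,0,0]],
  [[0,0,0],[0,0,0]],
  [[0,0,0],[0,0,0]],
  [[0,0,0],[0,0,0]],
])

```text
time_s: 11.48
ee_pos: [554.2, -45.1, 228.9]
ee_rot: [180.0, -0.1, -1.1]
force: [3.4, 0.9, 0.3]
gripper_width: 25.9
```

Emit:
drive_tool([
  [[0.0004,0,0],[0,0,0]],
  [[0.0004,0,0],[0,0,0]],
  [[0,0,0],[0,0,0]],
  [[0,0,0],[0,0,0]],
  [[0,0,0],[0,0,0]],
  [[0,0,0],[0,0,0]],
  [[0,0,0],[0,0,0]],
  [[0,0,0],[0,0,0]],
  [[0,0,0],[0,0,0]],
  [[0,0,0],[0,0,0]],
])

```text
time_s: 12.32
ee_pos: [554.3, -45.1, 228.8]
ee_rot: [180.0, -0.0, -1.1]
force: [-0.0, -0.3, 5.6]
gripper_width: 25.7
```

Run:
```python
from h import *
s=env.state()
print(s["ee_pos"],s["ee_rot"],s["force"],s["torque"])
im=env.grab_frame("side");a=im[:,:,::-1][170:330,340:540];cv2.imwrite("pics/f3.png",cv2.resize(a,None,fx=4,fy=3.75,interpolation=cv2.INTER_CUBIC))
```

```text
[554.25972702 -45.08827554 228.81093109] [ 1.79994477e+02 -1.01686873e-02 -1.14606576e+00] [-0.01965244 -0.27951643  5.6497857 ] [-0.07962159 -0.09156065 -0.04716169]
```

View pics/f3.png

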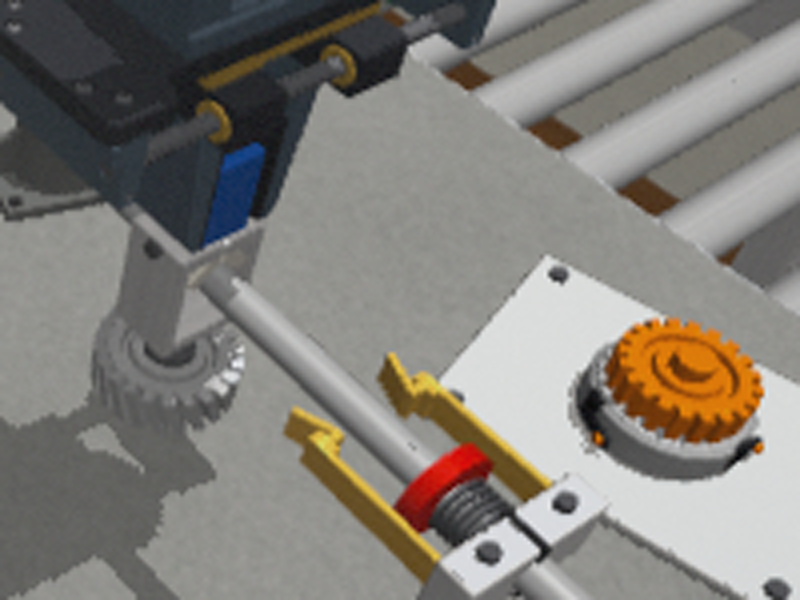

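Emit:
drive_tool([
  [[0,0,0.0003],[0,0,0]],
  [[0,-0.003,0],[0,0,0]],
  [[-0.0001,-0.006,0],[0,0,0]],
  [[-0.0001,-0.009,0],[0,0,0]],
  [[-0.0002,-0.01,0],[0,0,0]],
  [[-0.0002,-0.01,0],[0,0,0]],
  [[-0.0001,-0.009,0],[0,0,0]],
  [[-0.0001,-0.006,0],[0,0,0]],
  [[-0.0001,-0.003,0],[0,0,0]],
  [[0,0,0],[0,0,0]],
])

```text
time_s: 13.2
ee_pos: [553.0, -100.2, 228.8]
ee_rot: [-179.8, 0.1, -1.2]
force: [-0.7, 2.9, 5.5]
gripper_width: 25.5
```

Emit:
drive_tool([
  [[0,0,0],[0,0,0]],
  [[0,0,0],[0,0,0]],
  [[0,0,0],[0,0,0]],
  [[0,0,0],[0,0,0]],
  [[0,0,0],[0,0,0]],
  [[0,0,0],[0,0,0]],
  [[0,0,0],[0,0,0]],
  [[0,0,0],[0,0,0]],
  [[0,0,0],[0,0,0]],
  [[0,0,0],[0,0,0]],
])

```text
time_s: 14.03
ee_pos: [553.0, -100.2, 228.8]
ee_rot: [-179.9, 0.1, -1.2]
force: [-0.9, 2.0, 4.9]
gripper_width: 25.8
```

Run:
```python
from h import *
s=env.state()
print(s["ee_pos"],s["ee_rot"],s["force"],s["torque"])
```

```text
[ 553.0073182  -100.20615124  228.80309624] [-1.79884045e+02  5.64106781e-02 -1.15143392e+00] [-0.90286403  1.99234489  4.94939125] [ 0.61195052  0.02589613 -0.05085965]
```

Emit:
drive_tool([
  [[0,0,0.0003],[0,0,0]],
  [[0,0,0],[0,0,0]],
  [[0,0,0],[0,0,0]],
  [[0,-0.001,0],[0,0,0]],
  [[0,-0.001,0],[0,0,0]],
  [[0,-0.001,0],[0,0,0]],
  [[0,-0.001,0],[0,0,0]],
  [[0,-0.001,0],[0,0,0]],
  [[0,-0.001,0],[0,0,0]],
  [[0,-0.001,0],[0,0,0]],
])

```text
time_s: 14.87
ee_pos: [552.9, -106.9, 228.8]
ee_rot: [-179.9, 0.1, -1.2]
force: [-1.9, 6.0, 4.0]
gripper_width: 25.9
```

Emit:
drive_tool([
  [[-0.0002,0,0.0003],[0,0,0]],
  [[0,0,0],[0,0,0]],
  [[0,0,0],[0,0,0]],
  [[0,0,0],[0,0,0]],
  [[0,0,0],[0,0,0]],
  [[0,0,0],[0,0,0]],
  [[0,0,0],[0,0,0]],
  [[0,0,0],[0,0,0]],
  [[0,0,0],[0,0,0]],
  [[0,0,0],[0,0,0]],
])

```text
time_s: 15.7
ee_pos: [552.9, -108.2, 228.9]
ee_rot: [180.0, 0.1, -1.1]
force: [-1.4, 2.8, -0.9]
gripper_width: 25.6
```

Run:
```python
from h import *
s=env.state()
print(s["ee_pos"],s["ee_rot"],s["force"],s["torque"])
im=env.grab_frame("side");a=im[:,:,::-1][210:350,360:535];cv2.imwrite("pics/g3.png",cv2.resize(a,None,fx=4,fy=4,interpolation=cv2.INTER_CUBIC))
im=env.grab_frame("scene");a=im[:,:,::-1][150:290,70:270];cv2.imwrite("pics/g4.png",cv2.resize(a,None,fx=4,fy=4,interpolation=cv2.INTER_CUBIC))
```

```text
[ 552.87236266 -108.19242805  228.87827641] [ 1.79989125e+02  6.92950491e-02 -1.14670050e+00] [-1.41388235  2.82119624 -0.86253517] [ 0.57806524  0.31717978 -0.02644375]
```

View pics/g3.png

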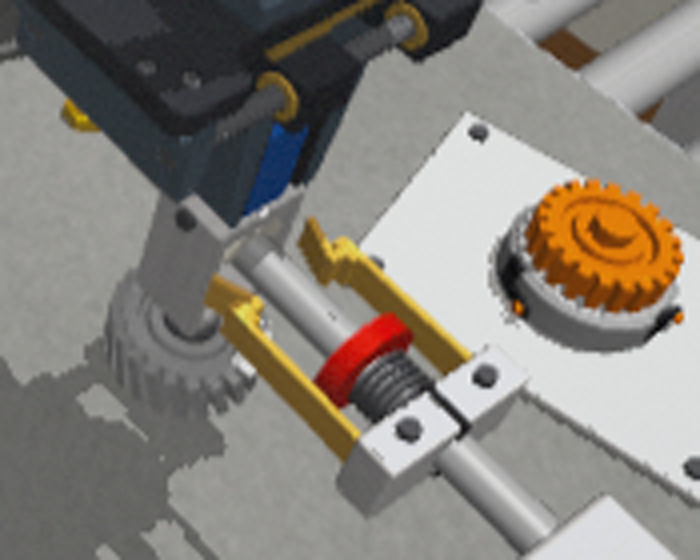

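View pics/g4.png

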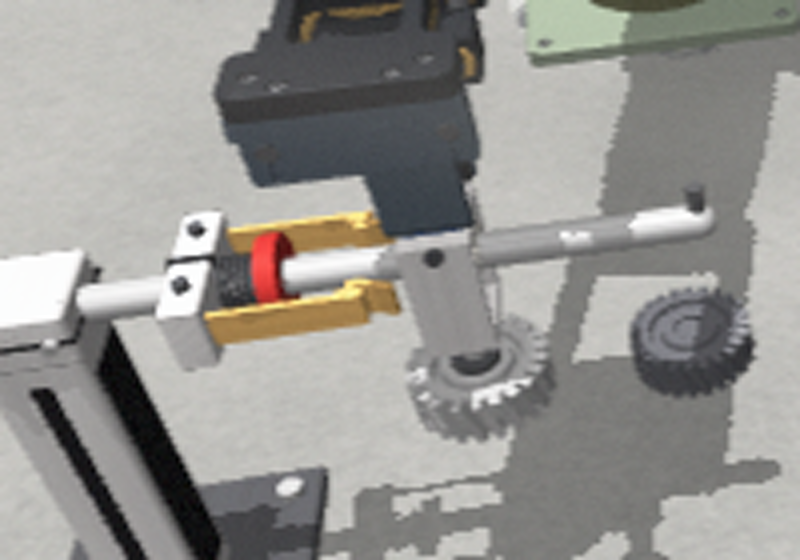

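Emit:
drive_tool([
  [[0,-0.001,0],[0,0,0]],
  [[0,-0.001,0],[0,0,0]],
  [[0,-0.001,0],[0,0,0]],
  [[0,-0.001,0],[0,0,0]],
  [[-0.0001,-0.001,0],[0,0,0]],
  [[0,-0.001,0],[0,0,0]],
  [[0,-0.001,0],[0,0,0]],
  [[0,-0.001,0],[0,0,0]],
  [[-0.0001,-0.001,0],[0,0,0]],
  [[0,-0.001,0],[0,0,0]],
])

```text
time_s: 16.63
ee_pos: [552.9, -117.8, 229.1]
ee_rot: [-180.0, 0.0, -1.1]
force: [-3.2, 2.8, -2.7]
gripper_width: 25.8
```

Emit:
drive_tool([
  [[0,-0.001,0],[0,0,0]],
  [[0,-0.001,0],[0,0,0]],
  [[0,-0.001,0],[0,0,0]],
  [[0,-0.001,0],[0,0,0]],
  [[-0.0001,-0.001,0],[0,0,0]],
  [[0,-0.001,0],[0,0,0]],
  [[0,-0.001,0],[0,0,0]],
  [[0,-0.001,0],[0,0,0]],
  [[-0.0001,-0.001,0],[0,0,0]],
  [[0,-0.001,0],[0,0,0]],
])

```text
time_s: 17.47
ee_pos: [552.8, -127.0, 229.3]
ee_rot: [-179.9, 0.0, -1.1]
force: [-4.4, 5.6, -2.6]
gripper_width: 25.8
```

Emit:
drive_tool([
  [[-0.0003,0,0],[0,0,0]],
  [[-0.0003,0,0],[0,0,0]],
  [[0,0,0],[0,0,0]],
  [[0,0,0],[0,0,0]],
  [[0,0,0],[0,0,0]],
  [[0,0,0],[0,0,0]],
  [[0,0,0],[0,0,0]],
  [[0,0,0],[0,0,0]],
  [[0,0,0],[0,0,0]],
  [[0,0,0],[0,0,0]],
])

```text
time_s: 18.3
ee_pos: [552.7, -127.3, 229.3]
ee_rot: [-179.9, -0.1, -1.1]
force: [-2.4, 4.8, -3.2]
gripper_width: 25.5
```

Run:
```python
from h import *
s=env.state()
print(s["ee_pos"],s["ee_rot"],s["force"],s["torque"])
im=env.grab_frame("side");a=im[:,:,::-1][210:350,360:535];cv2.imwrite("pics/h3.png",cv2.resize(a,None,fx=4,fy=4,interpolation=cv2.INTER_CUBIC))
```

```text
[ 552.69937057 -127.2781696   229.28597507] [-1.79902579e+02 -5.34479003e-02 -1.14629017e+00] [-2.37773789  4.83315187 -3.17586085] [0.9146163  0.44621791 0.01131731]
```

View pics/h3.png

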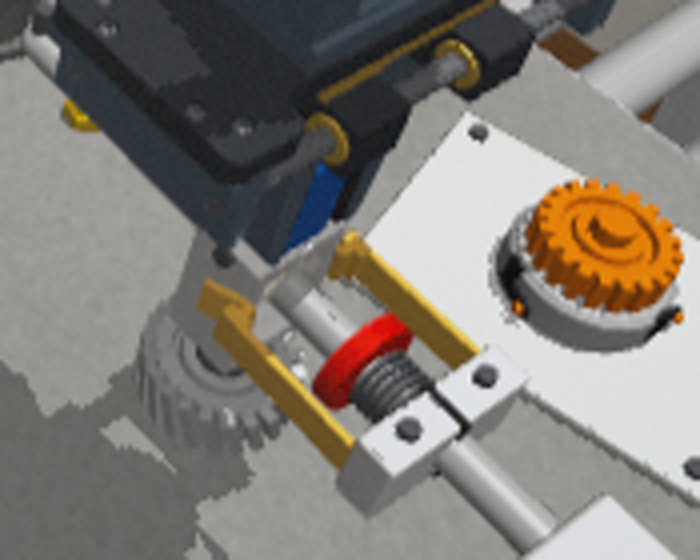

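Emit:
drive_tool([
  [[-0.0002,-0.001,-0.0002],[0,0,0]],
  [[-0.0002,-0.001,-0.0001],[0,0,0]],
  [[0,-0.001,0],[0,0,0]],
  [[0,-0.001,0],[0,0,0]],
  [[-0.0001,-0.001,0],[0,0,0]],
  [[0,-0.001,0],[0,0,0]],
  [[0,-0.001,0],[0,0,0]],
  [[0,-0.001,0],[0,0,0]],
  [[-0.0001,-0.001,0],[0,0,0]],
  [[0,-0.001,0],[0,0,0]],
])

```text
time_s: 19.18
ee_pos: [552.0, -138.3, 229.0]
ee_rot: [180.0, -0.1, -1.1]
force: [-0.5, 1.6, -5.0]
gripper_width: 25.6
```

Emit:
drive_tool([
  [[0,-0.001,0],[0,0,0]],
  [[0,-0.001,0],[0,0,0]],
  [[0,-0.001,0],[0,0,0]],
  [[0,-0.001,0],[0,0,0]],
  [[-0.0001,-0.001,0],[0,0,0]],
  [[0,-0.001,0],[0,0,0]],
  [[0,-0.001,0],[0,0,0]],
  [[0,-0.001,0],[0,0,0]],
  [[-0.0001,-0.001,0],[0,0,0]],
  [[0,-0.001,0],[0,0,0]],
])

```text
time_s: 20.02
ee_pos: [551.7, -148.1, 229.1]
ee_rot: [-180.0, -0.0, -1.1]
force: [1.2, 2.1, -4.3]
gripper_width: 25.8
```

Emit:
drive_tool([
  [[0,-0.0008,-0.0001],[0,0,0]],
  [[0,-0.0008,0],[0,0,0]],
  [[0,-0.0008,0],[0,0,0]],
  [[0,-0.0008,0],[0,0,0]],
  [[0,-0.0008,0],[0,0,0]],
  [[0,-0.0008,0],[0,0,0]],
  [[0,-0.0008,0],[0,0,0]],
  [[0,-0.0004,0],[0,0,0]],
  [[0,0,0],[0,0,0]],
  [[0,0,0],[0,0,0]],
])

```text
time_s: 20.85
ee_pos: [551.6, -154.2, 229.0]
ee_rot: [180.0, -0.0, -1.1]
force: [1.8, 1.6, -4.3]
gripper_width: 26.0
```

Run:
```python
from h import *
s=env.state()
print(s["ee_pos"],s["ee_rot"],s["force"],s["torque"])
im=env.grab_frame("side");a=im[:,:,::-1][210:350,360:535];cv2.imwrite("pics/i3.png",cv2.resize(a,None,fx=4,fy=4,interpolation=cv2.INTER_CUBIC))
im=env.grab_frame("scene");a=im[:,:,::-1][150:290,50:250];cv2.imwrite("pics/i4.png",cv2.resize(a,None,fx=4,fy=4,interpolation=cv2.INTER_CUBIC))
```

```text
[ 551.64743218 -154.19628155  228.98076693] [ 1.79982557e+02 -2.95461135e-02 -1.14516167e+00] [ 1.80472715  1.60663585 -4.26574435] [ 0.37296704 -0.50328646 -0.02452164]
```

View pics/i3.png

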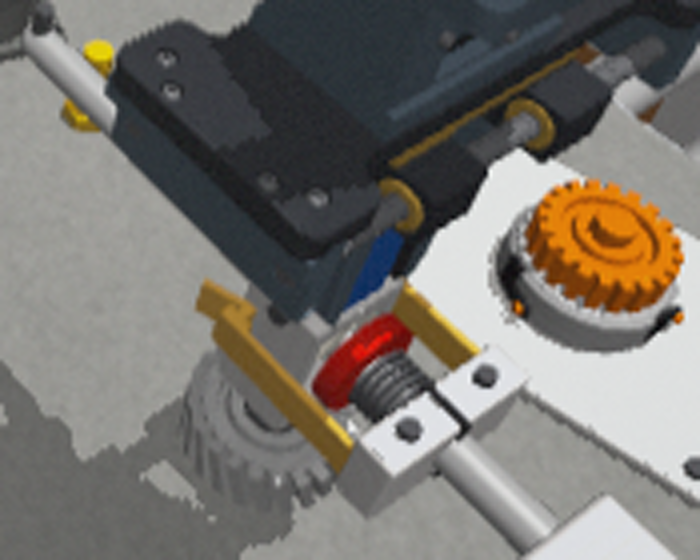

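View pics/i4.png

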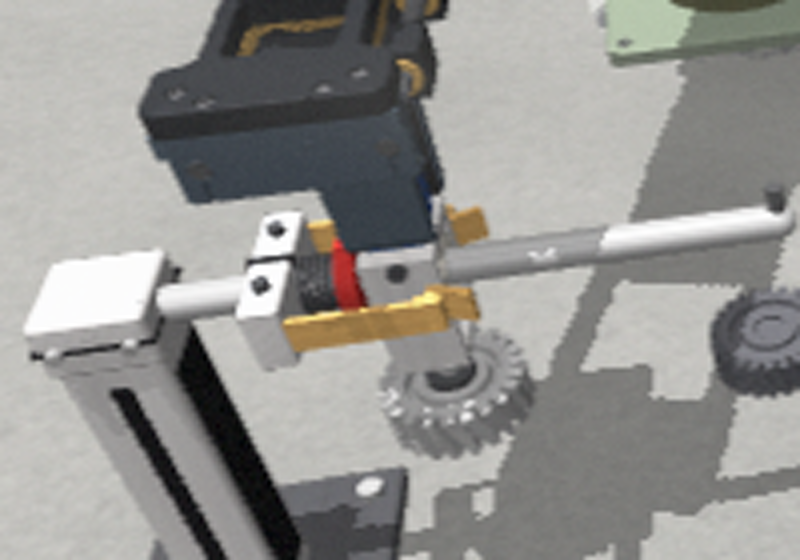

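Emit:
drive_tool([
  [[0.0002,-0.0005,0],[0,0,0]],
  [[0,-0.0005,0],[0,0,0]],
  [[0,-0.0005,0],[0,0,0]],
  [[0,-0.0005,0],[0,0,0]],
  [[0,-0.0005,0],[0,0,0]],
  [[0,-0.0005,0],[0,0,0]],
  [[0,0,0],[0,0,0]],
  [[0,0,0],[0,0,0]],
  [[0,0,0],[0,0,0]],
  [[0,0,0],[0,0,0]],
])

```text
time_s: 21.78
ee_pos: [551.6, -157.3, 228.9]
ee_rot: [180.0, 0.0, -1.1]
force: [0.7, 1.7, -3.5]
gripper_width: 25.9
```

Emit:
drive_tool([
  [[0,-0.0005,0],[0,0,0]],
  [[0,-0.0005,0],[0,0,0]],
  [[0,-0.0005,0],[0,0,0]],
  [[0,0,0],[0,0,0]],
  [[0,0,0],[0,0,0]],
  [[0,0,0],[0,0,0]],
  [[0,0,0],[0,0,0]],
  [[0,0,0],[0,0,0]],
  [[0,0,0],[0,0,0]],
  [[0,0,0],[0,0,0]],
])

```text
time_s: 22.62
ee_pos: [551.6, -158.1, 228.9]
ee_rot: [-179.9, 0.0, -1.1]
force: [0.5, 5.2, -1.8]
gripper_width: 25.9
```

Emit:
drive_tool([
  [[0,-0.0004,0],[0,0,0]],
  [[0,0,0],[0,0,0]],
  [[0,-0.0004,0],[0,0,0]],
  [[0,0,0],[0,0,0]],
  [[0,-0.0004,0],[0,0,0]],
  [[0,0,0],[0,0,0]],
  [[0,0,0],[0,0,0]],
  [[0,0,0],[0,0,0]],
  [[0,0,0],[0,0,0]],
  [[0,0,0],[0,0,0]],
])

```text
time_s: 23.45
ee_pos: [551.6, -158.8, 228.9]
ee_rot: [-179.9, 0.0, -1.1]
force: [0.6, 6.1, -1.6]
gripper_width: 25.7
```

Emit:
drive_tool([
  [[0,-0.0004,0],[0,0,0]],
  [[0,0,0],[0,0,0]],
  [[0,-0.0004,0],[0,0,0]],
  [[0,0,0],[0,0,0]],
  [[0,0,0],[0,0,0]],
  [[0,0,0],[0,0,0]],
  [[0,0,0],[0,0,0]],
  [[0,0,0],[0,0,0]],
  [[0,0,0],[0,0,0]],
  [[0,0,0],[0,0,0]],
])

```text
time_s: 24.28
ee_pos: [551.6, -159.3, 228.9]
ee_rot: [-179.9, 0.0, -1.2]
force: [1.6, 7.0, -1.4]
gripper_width: 26.0
```

Emit:
drive_tool([
  [[0,-0.0004,0],[0,0,0]],
  [[0,0,0],[0,0,0]],
  [[0,-0.0004,0],[0,0,0]],
  [[0,0,0],[0,0,0]],
  [[0,-0.0004,0],[0,0,0]],
  [[0,0,0],[0,0,0]],
  [[0,0,0],[0,0,0]],
  [[0,0,0],[0,0,0]],
  [[0,0,0],[0,0,0]],
  [[0,0,0],[0,0,0]],
])

```text
time_s: 25.12
ee_pos: [551.6, -160.0, 228.9]
ee_rot: [-179.8, 0.0, -1.2]
force: [0.9, 8.3, -1.0]
gripper_width: 26.2
```

Run:
```python
from h import *
s=env.state()
print(s["ee_pos"],s["ee_rot"],s["force"],s["torque"])
im=env.grab_frame("side");a=im[:,:,::-1][210:350,360:535];cv2.imwrite("pics/j3.png",cv2.resize(a,None,fx=4,fy=4,interpolation=cv2.INTER_CUBIC))
im=env.grab_frame("scene");a=im[:,:,::-1][150:290,50:250];cv2.imwrite("pics/j4.png",cv2.resize(a,None,fx=4,fy=4,interpolation=cv2.INTER_CUBIC))
```

```text
[ 551.56664759 -160.01938515  228.9343438 ] [-1.79798189e+02  1.99128565e-02 -1.15199366e+00] [ 0.91002052  8.29258895 -1.00832485] [ 1.59481031 -0.1607273  -0.06122422]
```

View pics/j3.png

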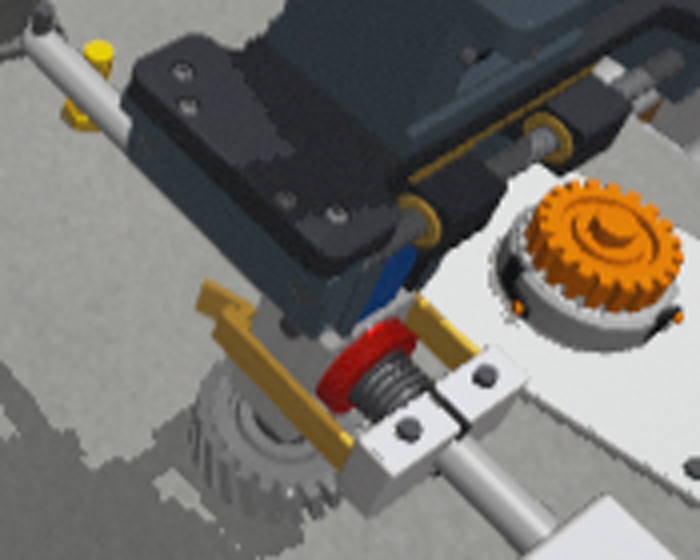

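View pics/j4.png

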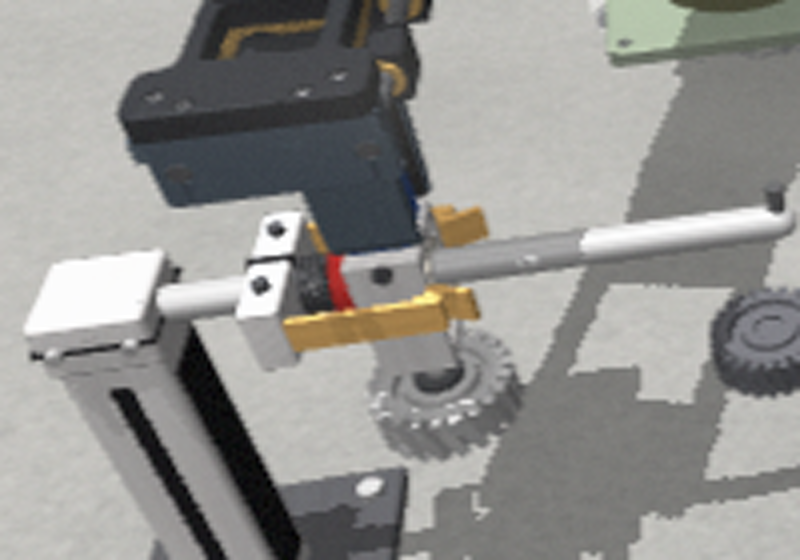

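Emit:
drive_tool([
  [[0,-0.0004,0],[0,0,0]],
  [[0,0,0],[0,0,0]],
  [[0,-0.0004,0],[0,0,0]],
  [[0,0,0],[0,0,0]],
  [[0,0,0],[0,0,0]],
  [[0,0,0],[0,0,0]],
  [[0,0,0],[0,0,0]],
  [[0,0,0],[0,0,0]],
  [[0,0,0],[0,0,0]],
  [[0,0,0],[0,0,0]],
])

```text
time_s: 26.05
ee_pos: [551.5, -160.9, 229.0]
ee_rot: [-179.8, 0.0, -1.2]
force: [-0.5, 8.4, -0.6]
gripper_width: 25.9
```

```bash
cat > look.py <<'E'
from h import *
import sys
s=env.state()
print(s["ee_pos"].round(2),s["ee_rot"].round(2),s["force"].round(2),s["torque"].round(2))
n=sys.argv[1]
a=env.grab_frame("side")[:,:,::-1][260:340,400:500]
b=env.grab_frame("scene")[:,:,::-1][190:270,90:190]
cv2.imwrite(f"pics/{n}.png",cv2.resize(np.hstack([a,b]),None,fx=4,fy=4,interpolation=cv2.INTER_CUBIC))
E
python3 look.py k
```

```text
[ 551.54 -160.86  228.96] [-1.798e+02  2.000e-02 -1.160e+00] [-0.47  8.4  -0.59] [ 1.62 -0.12 -0.13]
```

View pics/k.png

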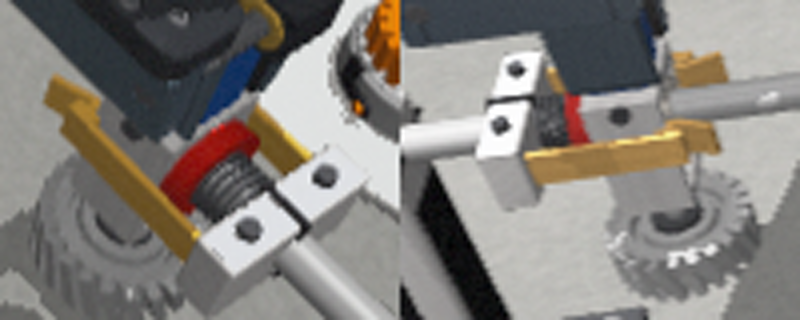

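Emit:
drive_tool([
  [[0,-0.0003,0],[0,0,0]],
  [[0,0,0],[0,0,0]],
  [[0,-0.0003,0],[0,0,0]],
  [[0,0,0],[0,0,0]],
  [[0,0,0],[0,0,0]],
  [[0,0,0],[0,0,0]],
  [[0,0,0],[0,0,0]],
  [[0,0,0],[0,0,0]],
  [[0,0,0],[0,0,0]],
  [[0,0,0],[0,0,0]],
])

```text
time_s: 26.98
ee_pos: [551.6, -161.1, 229.0]
ee_rot: [-179.8, 0.0, -1.2]
force: [0.4, 8.8, -1.5]
gripper_width: 25.6
```

```bash
python3 look.py l
```

```text
[ 551.55 -161.14  228.96] [-1.7977e+02  2.0000e-02 -1.1500e+00] [ 0.43  8.77 -1.5 ] [ 1.82 -0.16 -0.08]
```

View pics/l.png

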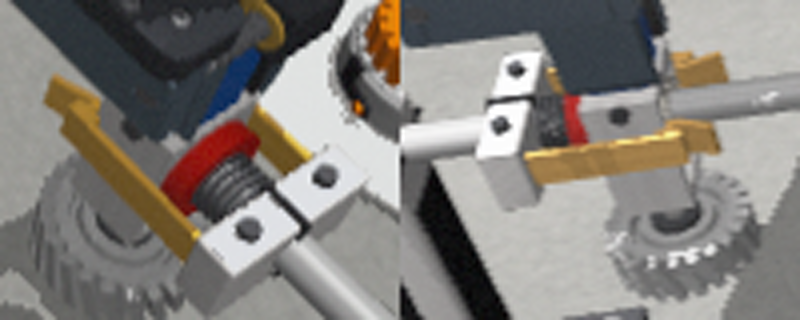

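Run:
```python
from h import *
im=env.grab_frame("scene")[:,:,::-1]; sd=env.grab_frame("side")[:,:,::-1]
a=cv2.imread("pics/a_scene.png"); b=cv2.imread("pics/a_side.png")
j=cv2.imread("pics/j4.png"); j3=cv2.imread("pics/j3.png")
js=cv2.resize(j,(200,140),interpolation=cv2.INTER_AREA)[45:90,70:135]; j3s=cv2.resize(j3,(175,140),interpolation=cv2.INTER_AREA)[60:120,35:125]
# scene window rows195:240 cols120:185 ; side rows 270:330 cols 395:485
r1=np.vstack([np.hstack([a[195:240,120:185],js,im[195:240,120:185]])])
r2=np.hstack([b[270:330,395:485],j3s,sd[270:330,395:485]])
cv2.imwrite("pics/m1.png",cv2.resize(r1,None,fx=4,fy=4,interpolation=cv2.INTER_CUBIC))
cv2.imwrite("pics/m2.png",cv2.resize(r2,None,fx=2.9,fy=2.9,interpolation=cv2.INTER_CUBIC))
```

```text
(no output)
```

View pics/m1.png

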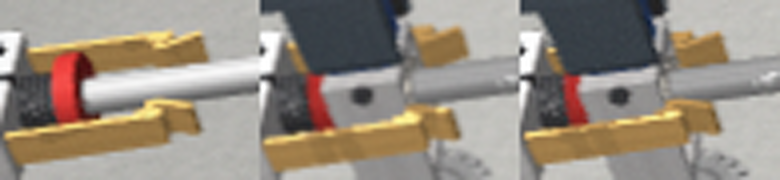

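View pics/m2.png

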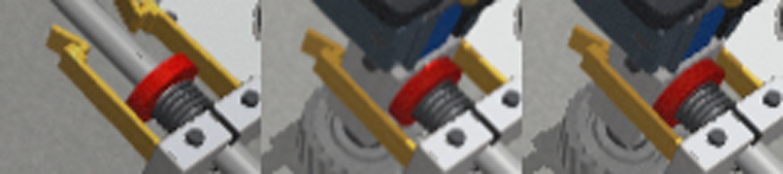

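Run:
```python
from h import *
im=env.grab_frame("scene")[:,:,::-1]; sd=env.grab_frame("side")[:,:,::-1]
a=cv2.imread("pics/a_scene.png"); b=cv2.imread("pics/a_side.png")
j=cv2.imread("pics/j4.png"); js=np.zeros_like(a); js[150:290,50:250]=cv2.resize(j,(200,140),interpolation=cv2.INTER_AREA)
j3=cv2.imread("pics/j3.png"); jd=np.zeros_like(a); jd[210:350,360:535]=cv2.resize(j3,(175,140),interpolation=cv2.INTER_AREA)
def ys(I,c,r0,r1):
    v=(I[r0:r1,c,2].astype(int)-I[r0:r1,c,0]); v=np.clip(v-20,0,None); return round(float((v*np.arange(r0,r1)).sum()/v.sum()),2)
for c in (164,166,168): print("scene near",c,[ys(I,c,212,236) for I in (a,js,im)])
for c in (164,166,168): print("scene far",c,[ys(I,c,198,211) for I in (a,js,im)])
def xs(I,r,c0,c1):
    v=(I[r,c0:c1,2].astype(int)-I[r,c0:c1,0]); v=np.clip(v-20,0,None); return round(float((v*np.arange(c0,c1)).sum()/v.sum()),2)
for r in (282,284,300,310): print("side near",r,[xs(I,r,405,440) for I in (b,jd,sd)])
```

```text
scene near 164 [223.16, 224.95, 223.37]
scene near 166 [223.49, 225.29, 223.63]
scene near 168 [225.05, 226.84, 225.17]
scene far 164 [206.81, 206.29, 207.06]
scene far 166 [206.4, 205.95, 206.64]
scene far 168 [206.18, 205.35, 206.35]
side near 282 [417.29, 413.42, 416.7]
side near 284 [418.83, 414.96, 418.06]
side near 300 [428.66, 424.35, 428.07]
side near 310 [435.36, 434.06, 435.3]
```

The arm-tip readings are back to their unloaded values (scene near 223.6 vs 223.5, far 206.6 vs 206.4), so both catches are shut. Next I relieve the push and release.

Emit:
drive_tool([
  [[0,0.0003,0],[0,0,0]],
  [[0,0.0003,0],[0,0,0]],
  [[0,0.0003,0],[0,0,0]],
  [[0,0.0003,0],[0,0,0]],
  [[0,0.0003,0],[0,0,0]],
  [[0,0,0],[0,0,0]],
  [[0,0,0],[0,0,0]],
  [[0,0,0],[0,0,0]],
  [[0,0,0],[0,0,0]],
  [[0,0,0],[0,0,0]],
])

```text
time_s: 28.12
ee_pos: [551.5, -160.8, 228.9]
ee_rot: [-179.9, 0.0, -1.2]
force: [0.8, 5.3, -1.5]
gripper_width: 25.4
```

Emit:
drive_tool([
  [[0,0.0003,0],[0,0,0]],
  [[0,0.0003,0],[0,0,0]],
  [[0,0.0003,0],[0,0,0]],
  [[0,0,0],[0,0,0]],
  [[0,0,0],[0,0,0]],
  [[0,0,0],[0,0,0]],
  [[0,0,0],[0,0,0]],
  [[0,0,0],[0,0,0]],
  [[0,0,0],[0,0,0]],
  [[0,0,0],[0,0,0]],
])

```text
time_s: 28.95
ee_pos: [551.6, -160.7, 228.9]
ee_rot: [-180.0, 0.0, -1.1]
force: [-0.1, 5.8, -0.9]
gripper_width: 26.1
```

Emit:
drive_tool([
  [[0,0.0003,0],[0,0,0]],
  [[0,0.0003,0],[0,0,0]],
  [[0,0.0003,0],[0,0,0]],
  [[0,0.0003,0],[0,0,0]],
  [[0,0,0],[0,0,0]],
  [[0,0,0],[0,0,0]],
  [[0,0,0],[0,0,0]],
  [[0,0,0],[0,0,0]],
  [[0,0,0],[0,0,0]],
  [[0,0,0],[0,0,0]],
])

```text
time_s: 29.78
ee_pos: [551.6, -160.4, 228.9]
ee_rot: [179.9, 0.0, -1.1]
force: [-1.7, -2.9, -2.6]
gripper_width: 25.8
```

Emit:
drive_tool([
  [[0,-0.0003,0],[0,0,0]],
  [[0,0,0],[0,0,0]],
  [[0,0,0],[0,0,0]],
  [[0,0,0],[0,0,0]],
  [[0,0,0],[0,0,0]],
  [[0,0,0],[0,0,0]],
  [[0,0,0],[0,0,0]],
  [[0,0,0],[0,0,0]],
  [[0,0,0],[0,0,0]],
  [[0,0,0],[0,0,0]],
], claw=0, force=10)

```text
time_s: 30.62
ee_pos: [551.6, -160.3, 228.9]
ee_rot: [179.9, 0.0, -1.1]
force: [-1.4, -4.3, -2.1]
gripper_width: 26.0
```

Emit:
drive_tool([
  [[0,0,0],[0,0,0]],
  [[0,0,0],[0,0,0]],
  [[0,0,0],[0,0,0]],
  [[0,0,0],[0,0,0]],
  [[0,0,0],[0,0,0]],
  [[0,0,0],[0,0,0]],
  [[0,0,0],[0,0,0]],
  [[0,0,0],[0,0,0]],
  [[0,0,0],[0,0,0]],
  [[0,0,0],[0,0,0]],
], claw=0.8)

```text
time_s: 31.45
ee_pos: [551.7, -159.8, 228.9]
ee_rot: [-180.0, -0.0, -1.1]
force: [0.3, 0.1, -0.3]
gripper_width: 72.9
```

```bash
python3 look.py n
```

```text
[ 551.69 -159.84  228.88] [-1.80e+02 -1.00e-02 -1.15e+00] [ 0.27  0.1  -0.3 ] [-0.02 -0.09 -0.02]
```

View pics/n.png

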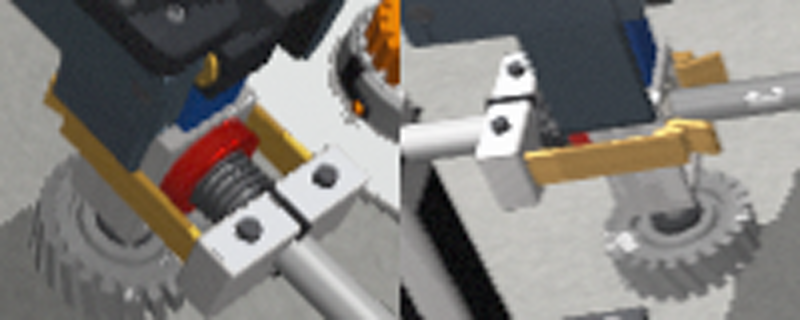

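Released, and the carrier stays put. Now I raise straight up and check.

Emit:
drive_tool([
  [[0,0,0.004],[0,0,0]],
  [[0,0,0.008],[0,0,0]],
  [[0,0,0.012],[0,0,0]],
  [[0,0,0.02],[0,0,0]],
  [[0,0,0.02],[0,0,0]],
  [[0,0,0.02],[0,0,0]],
  [[0,0,0.02],[0,0,0]],
  [[0,0,0.02],[0,0,0]],
  [[0,0,0.01],[0,0,0]],
  [[0,0,0],[0,0,0]],
])

```text
time_s: 32.38
ee_pos: [552.6, -160.1, 366.1]
ee_rot: [179.9, -0.3, -1.1]
force: [-0.2, -0.3, 0.2]
gripper_width: 72.6
```

Emit:
drive_tool([
  [[-0.01,0.01,0.005],[0,0,0]],
  [[-0.015,0.015,0],[0,0,0]],
  [[-0.015,0.015,0],[0,0,0]],
  [[-0.015,0.015,0],[0,0,0]],
  [[-0.015,0.015,0],[0,0,0]],
  [[-0.015,0.015,0],[0,0,0]],
  [[-0.01,0.01,0],[0,0,0]],
  [[0,0,0],[0,0,0]],
  [[0,0,0],[0,0,0]],
  [[0,0,0],[0,0,0]],
])

```text
time_s: 33.22
ee_pos: [457.0, -65.1, 367.5]
ee_rot: [180.0, 0.0, -1.1]
force: [1.7, -0.4, -1.1]
gripper_width: 73.2
```

```bash
python3 look.py o
python3 - <<'E'
from h import *
im=env.grab_frame("scene")[:,:,::-1]; sd=env.grab_frame("side")[:,:,::-1]
cv2.imwrite("pics/o_scene.png",im)
a=cv2.imread("pics/a_scene.png"); b=cv2.imread("pics/a_side.png")
def ys(I,c,r0,r1):
    v=(I[r0:r1,c,2].astype(int)-I[r0:r1,c,0]); v=np.clip(v-20,0,None); return round(float((v*np.arange(r0,r1)).sum()/v.sum()),2)
for c in (164,166,168): print("near",[ys(I,c,212,236) for I in (a,im)],"far",[ys(I,c,198,211) for I in (a,im)])
E
```

```text
[456.97 -65.1  367.54] [ 1.7998e+02  1.0000e-02 -1.1500e+00] [ 1.65 -0.44 -1.05] [ 0.04 -0.18  0.04]
near [223.16, 223.17] far [206.81, 206.81]
near [223.49, 223.57] far [206.4, 206.37]
near [225.05, 225.01] far [206.18, 206.18]
```

View pics/o.png

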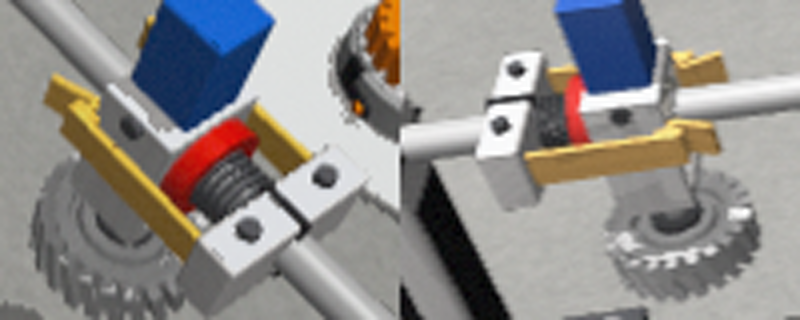

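View pics/o_scene.png

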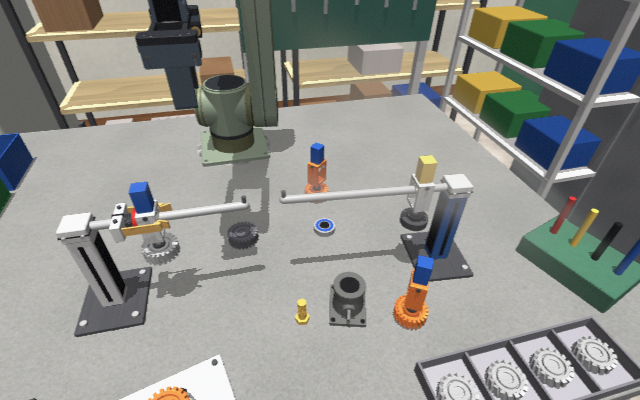

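The scene view shows the blue carrier at (142,205), upright against the red buffer with both arms shut behind it. The yellow carrier at (427,175) and the loose parts are where they were. I'm handing in.

```bash
python3 -c "
from workcell import env
print(env.job_done(), env.state()['time_s'])"
```

```text
the job is handed in; nothing more can be done
the job is handed in; nothing more can be done
```

I moved the blue-gripped carrier onto the line rail, pressed it against the red buffer until both catch arms snapped shut, and let go. I handed the job in after about 33 s; no verdict was reported.

**What I did:** I gripped the blue block, lifted it about 20 mm over both stop pins and lowered it by feel onto the line rail. I then slid it in slowly. The highest force I read while pressing the buffer was about 9 N, including the rubbing of the arms. The highest load I estimated on the rail was about 12 N.

**Last checks:**
- **Catch arms:** in the scene view, both tips were back within 0.1 pixel of where they stood before the carrier went in, against 0.5 to 1.8 pixels when spread. When I eased the tool back, the catches held the carrier.
- **Carrier:** it sits upright on the rail against the pressed-in buffer. The tool height was the same as when it was first seated.
- **Everything else:** the gripper touches nothing. The yellow-gripped carrier and the loose parts look unmoved in the picture, though I did not measure them.

I could only read forces at the end of each move, so brief peaks in between were not seen. No check failed or disagreed.

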